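Empty the meal sealer's catch tray into the divided tote

ROBOT

A 6-joint arm with a two-finger parallel gripper is mounted at the origin on the work surface. World frame = base frame: x ahead of the robot, y to its left, z up, the work surface at z = 0. Lengths are in m, angles in degrees, forces in N, time in s.
With the tool pointing down it reaches from about 0.375 to 0.75 m from the base axis. Payload 9 kg.
Tool frame: the origin (TCP) lies where the fingers leave the gripper's body, on its centre line; the fingertips stand 73 mm ahead of it and the grasp point (between the pads) lies 54 mm ahead of it (robot.tip_reach is the distance from the TCP to the fingertips, in m); z points along the fingers, y is the line along which they close (so a half turn about z gives the same grasp; the last joint's range is limited). The gripper opens to 85 mm and grips with 20 to 120 N. Pads are 22 mm wide; open, the fingers measure 114 mm over their backs; the gripper's body (76 mm by 85 mm) begins 54 mm behind the grasp point. The pads swing forward as they close: fully open they stand 13 mm farther back than shut.
Start: joints at [-78.707, 5.964, 5.575, 89.605, 0, 77.527], TCP at [0.242, -0.549, 0.304] pointing down, gripper open.
Joint ranges: [-171.21, 171.21], [-48.23, 106.86], [-62.78, 66.21], [-105.2, 120.99], [-86.42, 89.51], [-180, 180]. Speed limits (degrees/s): [127.2, 127.2, 147.25, 180, 180, 180].

INTERFACE

Orientations are given as [roll, pitch, yaw] about the fixed x, y, z axes, in that order (R = Rz(yaw) Ry(pitch) Rx(roll)).
In Python, from plant import robot gives the robot as it stands. Calls block until the motion is done:
- robot.move_pose(position, orientation): joint-space move of the TCP to a pose.
- robot.line_to(position, vel=0.15, rotation=None, guard=None): straight line of the TCP; rotation=None keeps the orientation; vel is the mean speed in m/s. With guard (N) it stops when the force on the tool has changed by that much, and returns True; else False.
- robot.goto_joints(angles): joint-space move.
- robot.set_gripper(opening): finger opening in m; the grip force is fixed at half the most; returns when the fingers have stopped.
- robot.pause(seconds).
- robot.ik(position, orientation): joint angles nearest the present ones, or None.
- robot.observe(): the state.
- robot.grab_frame(name): name is "scene" or "top" or "wrist"; returns the picture (420x560x3 uint8, blue, green, red); there is no depth.
- robot.get_calibration(name): a dict with "vertical_fov" (degrees; the focal length in pixels is half the picture's height over the tangent of half this angle, whatever the lens; pixels are square), "cx", "cy" (the principal point, pixels), "k1" (the pictures are not rectified: a ray, as slopes to the right and down, at radius r is drawn at 1 + k1 r^2 times it, then the intrinsics apply), "rvec" (rotation vector, rad) and "tvec" (3), from world to camera coordinates, as OpenCV has them. Camera axes: x right, y down, z forward; pixel columns grow to the right and rows downward; lengths in m; the calibration is good to about 2 mm. A picture is of the moment at which its call begins: read the wrist's pose just before it. get_calibration takes no time and is no camera call; for the wrist camera it gives the pose at the moment of the call.
A pose or a line that the arm cannot do raises robot.IKError and nothing moves.
- robot.job_done(): hands the job in; it is judged then, once.
The state is a dict: "time": time; "q": joint angles; "qvel": joint speeds; "joint_torque": joint torques, N m; "tool_pos": TCP position; "tcp_rot": TCP orientation; "ft_force": force on the tool from outside, world axes, zero at the start; "torque": the same for the moment, N m; "gripper_width": finger opening in m; "gripper_force": force on a finger pad.
Only numpy, scipy, OpenCV 4.12 (cv2) and the standard library are available. Lean on these libraries where they do the work, as an engineer would, in place of code of your own. Each camera call takes 0.05 s, during which the arm holds its last target. There are 200 camera calls.

TASK

The sealing machine has finished three meal packs: pull its catch tray all the way out, then collect the packs into the grey tote, the two rectangular cartons side by side flat on the floor of the large compartment and the round pot in the small one. Keep the packs upright and set them down gently without dropping them. Leave the mug, the jar and the tin where they are.

Things in the scene. Friction and masses are not known exactly. Their poses are not given: they have to be found in the camera images.
- sealer: countertop tray-sealing machine, white, steel top, 320 mm deep (its x), 370 wide (its y), 195 tall, film roll on top to 255 at the rear; fixed. Origin: on the counter under its centre. Its front face lies 160 mm from the origin towards its -x; the tray slides out level along its -x from a slot 95 mm high under the head. Packs in the shut tray cannot be reached from above.
- tray (a joint): how far the catch tray is pulled out, m: 0 = fully home, 0.18 = fully out (end stop). It starts nearly home. It slides with about 3 N of friction (more if moved fast) and stays where it is left.
- tray_grip (a point): middle of the tray's handle, moving with the tray: a round aluminium bar 12 mm thick and 120 mm long, running along the sealer's y, its axis 45 mm above the counter and 85 mm in front of the tray's front panel (which is flush with the machine's front when home). Clear space on both sides of the bar.
- tray_floor (a point): centre of the tray's inner floor, 15 mm above the counter, moving with the tray; axes as the sealer's. Aluminium tray, inside 160 mm (x) by 310 mm (y); side and back walls 25 mm above the floor, front panel 27 mm. The three packs stand in a row across it (along y), about 95 mm apart, in any order.
- carton_a: sealed meal carton, a rectangular kraft-card box 110 x 46 x 50 mm (x, y, z) with a white top film; 150 to 310 g. Origin: centre of its underside; x along its length, z up. It stands loose in the catch tray, its length roughly along the tray's slide direction. The two cartons are alike.
- carton_b: sealed meal carton, a rectangular kraft-card box 110 x 46 x 50 mm (x, y, z) with a white top film; 150 to 310 g. Origin: centre of its underside; x along its length, z up. It stands loose in the catch tray, its length roughly along the tray's slide direction. The two cartons are alike.
- pot: sealed round pot of kraft card with a white top film, 62 mm across and 50 mm tall; 140 to 280 g. Origin: centre of its underside, z up. It stands loose in the catch tray.
- tote: open grey plastic tote 306 x 160 mm (x, y), 60 mm tall, walls and floor 5 mm (rim lip 4 mm wider all round), standing loose on the counter, 1.1 kg. Origin: centre of its underside; x along its length. One divider 6 mm thick across it, its top 58 mm above the counter, leaves a large compartment towards -x and a small one towards +x.
- tote_large (a point): centre of the large compartment's floor (5 mm above the counter): inside 180 mm (tote x) by 150 mm (tote y); axes as the tote's. Both cartons fit beside each other with their lengths along the tote's y.
- tote_small (a point): centre of the small compartment's floor (5 mm above the counter): inside 110 mm (tote x) by 150 mm (tote y); axes as the tote's. For the round pot.
- mug: white mug, 82 mm across, 95 mm tall, handle at its +y; bystander. Origin: centre of its underside.
- jar: jar with a steel cap, 72 mm across, 110 mm tall; bystander. Origin: centre of its underside.
- tin: small plain steel tin, 56 mm across, 50 mm tall; bystander. Origin: centre of its underside.

How it is judged (in metres and radians):
On the way:
1. the catch tray is pulled out (more than 150 mm of its 180 mm) (value of joint tray above 0.15 m), for 0.2 s.
At the end, for the whole second after the job is handed in: Both cartons stand flat on the floor of the tote's large compartment and the pot on the floor of the small one (underside within 8 mm of the floor, tilted less than 0.15 rad, at rest, its middle over the compartment's floor), and the tote stands level (x of carton_a in the frame of tote_large between -0.072 and 0.072 m and y of carton_a in the frame of tote_large between -0.07 and 0.07 m and z of carton_a in the frame of tote_large between -0.006 and 0.008 m and angle between each of carton_a, carton_b, pot's own z axis and vertical below 0.15 rad and linear speed of each of carton_a, carton_b, pot below 0.02 m/s and x of carton_b in the frame of tote_large between -0.072 and 0.072 m and y of carton_b in the frame of tote_large between -0.07 and 0.07 m and z of carton_b in the frame of tote_large between -0.006 and 0.008 m and x of pot in the frame of tote_small between -0.045 and 0.045 m and y of pot in the frame of tote_small between -0.065 and 0.065 m and z of pot in the frame of tote_small between -0.006 and 0.008 m and angle between tote's own z axis and vertical below 0.06 rad); the robot touches nothing.
It fails at once if a pack is tipped (more than 0.6 rad) (angle between any of carton_a, carton_b, pot's own z axis and vertical above 0.6 rad).
It fails at once if a pack is dropped (not held by the fingers and faster than 0.6 m/s, a fall of about 20 mm) ((contact force between carton_a and the fingers below 0.3 N and linear speed of carton_a above 0.6 m/s) or (contact force between carton_b and the fingers below 0.3 N and linear speed of carton_b above 0.6 m/s) or (contact force between pot and the fingers below 0.3 N and linear speed of pot above 0.6 m/s)).
It fails at once if the mug, jar or tin is moved more than 30 mm (distance of any of mug, jar, tin from where it was at the start of the episode above 0.03 m).
It also fails if it takes over 69 s, if anything falls off the work surface, if the arm or the gripper's body presses on something with over 40 N, if the wrist force passes 120 N, or if a joint passes its speed limit or range.

## Working session

There is one attempt and no reset: what is moved stays moved. The work goes in short steps, each a Python script; the robot and the scene stay as the last script left them, time stands still between calls to the robot, and variables do not carry over. Pictures are saved under pics/ and viewed, at most 10 in all, crops included, and the job is handed in when it is done.

```bash
ls; mkdir -p pics
python3 - <<'E'
from plant import robot
import cv2,numpy as np
for n in("scene","top"):
    cv2.imwrite(f"pics/{n}0.png",robot.grab_frame(n)); c=robot.get_calibration(n)
    R=cv2.Rodrigues(np.array(c["rvec"],float))[0]; print(n,c, -R.T@np.array(c["tvec"]))
s=robot.observe(); print(s["time"],s["tool_pos"],s["tcp_rot"],s["gripper_width"],robot.tip_reach)
E
```

```text
pics
scene {'vertical_fov': 53.77863145517883, 'cx': 284.1005781547658, 'cy': 208.21607727634498, 'k1': -0.03865983085523646, 'rvec': array([ 2.67875776, -0.95514671,  0.1479386 ]), 'tvec': array([-0.43635359,  0.37973791,  1.04423404])} [ 0.36544974 -0.24497566  1.10971324]
top {'vertical_fov': 54.56122171081003, 'cx': 280.49857384506356, 'cy': 217.11330985739446, 'k1': 0.024144868331285832, 'rvec': array([ 2.1866124 , -2.17083908,  0.11484584]), 'tvec': array([-0.00521139,  0.58194295,  1.31334848])} [0.45624544 0.013908   1.36206301]
0.1 [ 0.2417553  -0.54891493  0.3032099 ] [-1.79934491e+02 -1.43965984e-02  2.37649240e+01] 0.08525841740947913 0.0726
```

View pics/scene0.png

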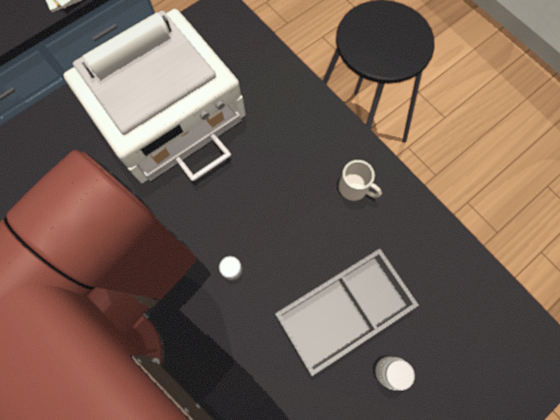

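View pics/top0.png

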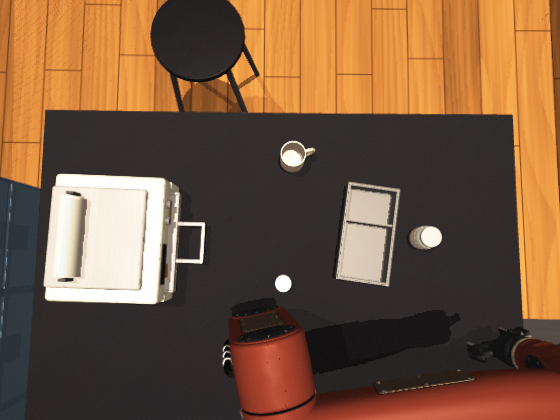

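The top view shows the sealer at left (110,240), with its handle bar at about (203,243). The tote is at (368,235) with its small compartment up, the mug at (293,157), the tin at (283,283) and the jar at (426,237). Next I'll measure these.

```bash
cat > h.py <<'E'
from plant import robot
import cv2,numpy as np
def ray(n,px,c=None):
    c=c or robot.get_calibration(n); f=210/np.tan(np.radians(c["vertical_fov"]/2))
    p=(np.atleast_2d(px).astype(float)-[c["cx"],c["cy"]])/f
    u=p.copy()
    for _ in range(20): u=p/(1+c["k1"]*(u**2).sum(1,keepdims=True))
    R=cv2.Rodrigues(np.array(c["rvec"],float))[0]
    return -R.T@np.array(c["tvec"],float), np.c_[u,np.ones(len(u))]@R
def at(n,px,z,c=None):
    o,d=ray(n,px,c); return (o+d*((z-o[2])/d[:,2])[:,None])
def blob(img,roi,thr=90):
    x0,y0,x1,y1=roi; g=cv2.cvtColor(img,cv2.COLOR_BGR2GRAY)
    m=np.zeros_like(g); m[y0:y1,x0:x1]=(g[y0:y1,x0:x1]>thr)*255
    cs,_=cv2.findContours(m,cv2.RETR_EXTERNAL,cv2.CHAIN_APPROX_NONE)
    return max(cs,key=cv2.contourArea)
E
python3 - <<'E'
from h import *
np.set_printoptions(precision=4,suppress=True)
t=cv2.imread("pics/top0.png"); s=cv2.imread("pics/scene0.png")
for n,im,roi in(("top",t,(325,170,408,295)),("scene",s,(265,240,425,380))):
    b=cv2.boxPoints(cv2.minAreaRect(blob(im,roi,80))); P=at(n,b,.06)[:,:2]
    e=np.roll(P,-1,0)-P; print(n,"tote",b.round(1).tolist(),P,P.mean(0),np.linalg.norm(e,axis=1),np.degrees(np.arctan2(e[:,1],e[:,0])))
for nm,roi,z in(("tin",(270,270,297,297),.05),("jar",(405,220,447,255),.11),("mug",(275,138,320,176),.095)):
    (c,r)=cv2.minEnclosingCircle(blob(t,roi,110)); print(nm,c,r,at("top",[c],z)[0])
g=cv2.cvtColor(t,cv2.COLOR_BGR2GRAY)
print(g[240:246,176:212]); 
m=np.zeros_like(g); m[215:272,197:210]=(g[215:272,197:210]>100)*255
b=cv2.boxPoints(cv2.minAreaRect(cv2.findNonZero(m))); print(b,at("top",b,.047))
# sealer top outline
b=cv2.boxPoints(cv2.minAreaRect(blob(t,(40,165,174,310),150))); print(b,at("top",b,.195))
cv2.imwrite("pics/z.png",cv2.resize(t[160:320,160:310],None,fx=4,fy=4,interpolation=cv2.INTER_CUBIC)[:600])
E
```

```text
top tote [[335.0, 279.29998779296875], [347.79998779296875, 180.8000030517578], [401.3999938964844, 187.8000030517578], [388.6000061035156, 286.29998779296875]] [[ 0.3822 -0.1746]
 [ 0.6987 -0.2182]
 [ 0.6772 -0.3915]
 [ 0.3616 -0.344 ]] [ 0.5299 -0.2821] [0.3195 0.1746 0.3191 0.1706] [ -7.8447 -97.0875 171.4364  83.0655]
scene tote [[271.29998779296875, 314.29998779296875], [379.8999938964844, 244.10000610351562], [420.0, 306.1000061035156], [311.5, 376.29998779296875]] [[ 0.3798 -0.1752]
 [ 0.7087 -0.2153]
 [ 0.678  -0.3944]
 [ 0.3636 -0.3473]] [ 0.5325 -0.283 ] [0.3313 0.1817 0.318  0.1729] [ -6.9555 -99.7085 171.4737  84.6219]
tin (282.6000061035156, 283.0) 8.772780418395996 [ 0.369  -0.0089  0.05  ]
jar (426.0, 237.5) 15.403021812438965 [ 0.5147 -0.4483  0.11  ]
mug (297.14788818359375, 151.83802795410156) 17.283737182617188 [ 0.784  -0.0517  0.095 ]
[[159  87  82  39  37  40  37  38  37  38  37  39  40  46  48  46  47  46
   47  47  47  47  48  46  98 249 254 241 116  27  45  39  39  38  40  46]
 [157  85  79  38  38  39  40  38  39  37  41  37  39  44  47  45  47  46
   46  47
[... 294 characters left out ...]
  46  45  46  47  50 111 249 254 237  62  24  42  37  40  39  41  46]
 [114  81  57  37  40  39  38  38  37  39  39  39  39  46  46  47  46  46
   46  45  46  45  46  50 116 249 254 236  53  28  45  37  40  37  44  44]
 [114  80  57  39  38  38  39  42  38  38  39  37  39  48  45  46  47  45
   45  46  46  46  46  51 131 249 254 235  39  29  45  38  37  37  47  47]]
[[197. 263.]
 [197. 222.]
 [204. 222.]
 [204. 263.]] [[0.4306 0.2653 0.047 ]
 [0.5622 0.2688 0.047 ]
 [0.5623 0.2462 0.047 ]
 [0.4308 0.243  0.047 ]]
[[ 42.3461 299.6353]
 [ 50.6881 170.3347]
 [165.7254 177.7565]
 [157.3834 307.057 ]] [[0.3305 0.6617 0.195 ]
 [0.6958 0.6609 0.195 ]
 [0.6778 0.3333 0.195 ]
 [0.3104 0.3441 0.195 ]]
```

View pics/z.png

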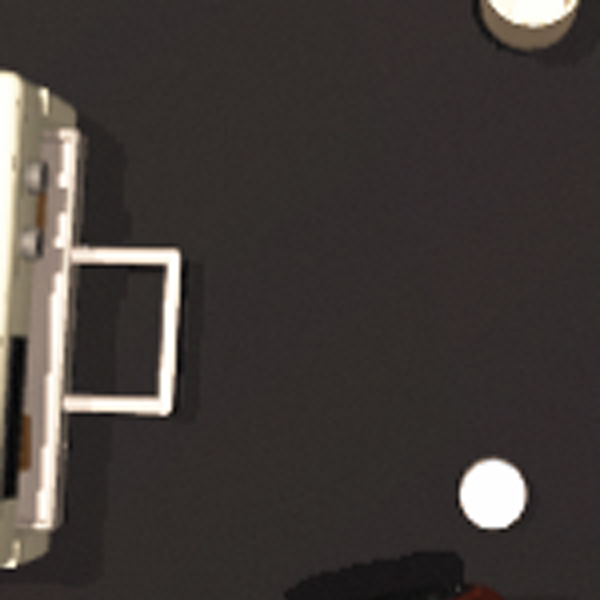

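The zoom shows the handle bar clearly, running from about (203,222) to (201.5,262). There is free space on both sides of it. I'll fit its axis and pull.

Run:
```python
from h import *
np.set_printoptions(precision=4,suppress=True)
g=cv2.cvtColor(cv2.imread("pics/top0.png"),cv2.COLOR_BGR2GRAY).astype(float)
rows=np.arange(227,259); pts=[]
for r in rows:
    w=np.clip(g[r,196:209]-70,0,None); pts.append([(w*np.arange(196,209)).sum()/w.sum(),r])
P=at("top",pts,.049)[:,:2]; k=np.polyfit(P[:,0],P[:,1],1)
col=g[:,198:201].mean(1)  # not used beyond end detection
mid=at("top",[[202.3,242.3]],.047)[0]
yawc=np.degrees(np.arctan(k[0])); bar=np.array([mid[0],np.polyval(k,mid[0])])
print("bar",bar,"tilt",yawc)
u=np.array([np.sin(np.radians(yawc)),-np.cos(np.radians(yawc))])  # sealer -x
print("pull dir",u)
try:
    yaw=yawc  # tool y along pull line
    q=robot.ik([*bar,.22],[180,0,yaw]);q2=robot.ik([*bar,.22],[180,0,yaw+180]);print(q,q2)
    if q is None or (q2 is not None and abs(q2[5])<abs(q[5])): yaw+=180
    robot.move_pose([*bar,.22],[180,0,yaw]); print(robot.observe()["time"])
    robot.line_to([*bar,.101],vel=.12,guard=15)
    print(robot.observe()["tool_pos"])
    robot.set_gripper(0.0); s=robot.observe(); print(s["gripper_width"],s["ft_force"],s["time"])
    if .008<s["gripper_width"]<.02:
        e=bar+.186*u
        print("guard",robot.line_to([*e,s["tool_pos"][2]],vel=.07,guard=25))
        s=robot.observe(); print(s["tool_pos"],s["ft_force"],s["time"])
        cv2.imwrite("pics/top1.png",robot.grab_frame("top"))
except Exception as ex: print(repr(ex))
```

```text
bar [0.4968 0.2509] tilt -2.0025980430293906
pull dir [-0.0349 -0.9994]
[  13.3312   -1.5839  -10.8643   80.7196    0.     -164.6662] [ 13.3312  -1.5839 -10.8643  80.7196   0.      15.3338]
3.0667
[0.4974 0.2511 0.1019]
0.009603385545177714 [-0.7656 -1.3982  3.094 ] 4.8917
guard True
[0.4911 0.0806 0.1012] [0.7398 4.09   3.1245] 7.0417
```

Run:
```python
from h import *
np.set_printoptions(precision=4,suppress=True)
robot.set_gripper(.05); p=robot.observe()["tool_pos"]
robot.line_to([p[0],p[1],.26],vel=.2)
robot.move_pose([.46,.05,.36],[180,0,90])
c=robot.get_calibration("wrist"); np.save("wc.npy",c,allow_pickle=True)
cv2.imwrite("pics/w1.png",w:=robot.grab_frame("wrist")); cv2.imwrite("pics/top2.png",t:=robot.grab_frame("top"))
R=cv2.Rodrigues(np.array(c["rvec"],float))[0]; print(-R.T@c["tvec"],R[2],robot.observe()["time"],robot.observe()["q"])
cv2.imwrite("pics/v2.png",np.hstack([cv2.resize(w,(400,300)),cv2.resize(t,(400,300))]))
```

```text
[0.4592 0.1176 0.4285] [-0.0004 -0.2677 -0.9635] 9.9167 [-10.0534 -16.7145  -9.9905  96.7738   0.0009  79.8866]
```

View pics/v2.png

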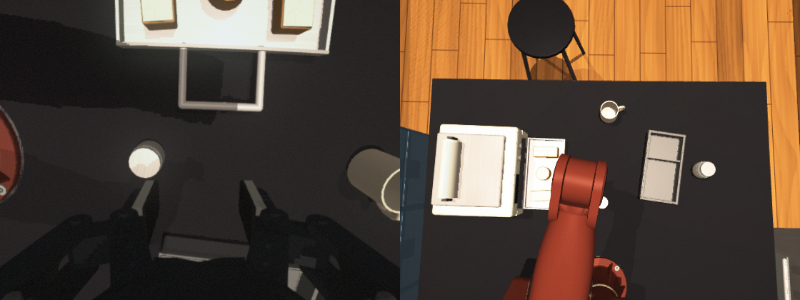

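The wrist view shows a carton on each side and the pot in the middle, cut off at the top edge. I'll look again from above the tray.

Run:
```python
from h import *
np.set_printoptions(precision=4,suppress=True)
robot.move_pose([.485,.255,.37],[180,0,88])
c=robot.get_calibration("wrist"); np.save("wc.npy",c,allow_pickle=True)
w=robot.grab_frame("wrist"); cv2.imwrite("pics/w2.png",w); print(robot.observe()["time"])
g=w.min(2)
v=w.copy()
hsv=cv2.cvtColor(w,cv2.COLOR_BGR2HSV)
for p in [(.39,.25),(.485,.25),(.58,.25)]:
    R=cv2.Rodrigues(np.array(c["rvec"],float))[0]; X=R@np.array([*p,.065])+c["tvec"]; f=210/np.tan(np.radians(c["vertical_fov"]/2))
    px=X[:2]/X[2]*f+[c["cx"],c["cy"]]; print(p,px,hsv[int(px[1]),int(px[0])] if 0<px[0]<560 and 0<px[1]<420 else 0)
```

```text
10.8083
(0.39, 0.25) [193.2907 183.4376] [ 19  52 163]
(0.485, 0.25) [278.9946 180.5103] [ 17  50 168]
(0.58, 0.25) [365.0955 177.5695] [ 41  18 241]
```

View pics/w2.png

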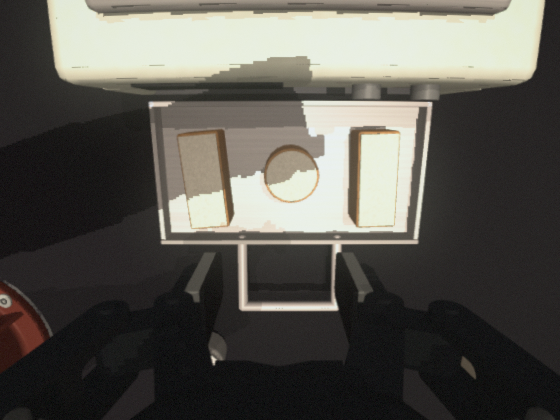

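The view from above the tray shows the left carton centred near (206,180) and tilted, the pot at (291,174), and the right carton at (378,178). I'll zoom in to read the top corners.

Run:
```python
from h import *
w=cv2.imread("pics/w2.png"); cv2.imwrite("pics/z2.png",cv2.resize(w[115:240,165:415],None,fx=3.2,fy=3.2,interpolation=cv2.INTER_CUBIC))
```

```text
(no output)
```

View pics/z2.png

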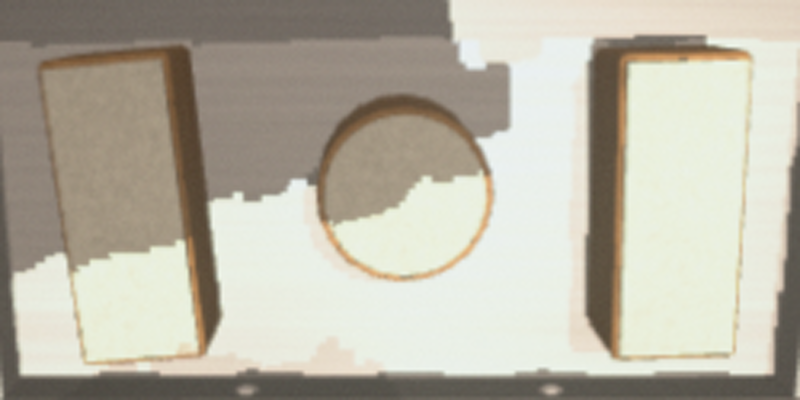

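Run:
```python
from h import *
np.set_printoptions(precision=4,suppress=True)
c=np.load("wc.npy",allow_pickle=True).item()
f=lambda z:(np.array(z,float)+.5)/3.2-.5+[165,115]
for z in([(40,64),(168,54),(203,356),(86,362)],[(624,57),(750,57),(736,356),(616,356)]):
    P=at("wrist",f(z),.065,c)[:,:2]; e=np.roll(P,-1,0)-P
    a=(P[0]+P[1]-P[2]-P[3]); print(P.mean(0),"yaw",np.degrees(np.arctan2(a[1],a[0])),np.linalg.norm(e,axis=1))
P=at("wrist",f([(320,194),(491,194),(405.5,108),(405.5,279)]),.065,c)[:,:2]; print(P, P[:2].mean(0),P[2:].mean(0))
# handle bar check
```

```text
[0.4013 0.2518] yaw 92.4286028187062 [0.0434 0.1064 0.0424 0.1058]
[0.5946 0.246 ] yaw 90.22928243710211 [0.0426 0.1058 0.0436 0.1053]
[[0.4694 0.2564]
 [0.5283 0.2544]
 [0.4996 0.2848]
 [0.4981 0.2252]] [0.4988 0.2554] [0.4988 0.255 ]
```

```bash
cat >> h.py <<'E'
def bestyaw(p,z,yaw):
    o=[(abs(q[5]),y) for y in(yaw,yaw-180,yaw+180) if (q:=robot.ik([*p,z],[180,0,y])) is not None]
    return min(o)[1]
def pick(p,yaw,opening,lo,hi,zg=.092):
    robot.move_pose([*p,.20],[180,0,yaw]); robot.set_gripper(opening)
    if robot.line_to([*p,zg],vel=.12,guard=12): print("pick guard hit",robot.observe()["tool_pos"])
    robot.set_gripper(0.0); s=robot.observe(); print("grip",s["gripper_width"],s["gripper_force"],s["time"])
    assert lo<s["gripper_width"]<hi
    robot.line_to([*p,.23],vel=.12); print("held",robot.observe()["gripper_width"])
def place(p,yaw,rel,zg=.092):
    zp=zg-.010
    robot.line_to([*p,.23],vel=.25,rotation=[180,0,yaw])
    robot.line_to([*p,zp+.010],vel=.12)
    h=robot.line_to([*p,zp-.005],vel=.025,guard=5); s=robot.observe(); print("touch",h,s["tool_pos"],s["gripper_width"])
    robot.set_gripper(rel); robot.line_to([*p,.12],vel=.06); robot.line_to([*p,.24],vel=.2); print("t",robot.observe()["time"])
E
python3 - <<'E'
from h import *
y=bestyaw([.4988,.2552],.2,-2)
pick([.4988,.2552],y,.085,.054,.07)
place([.623,-.295],y-6,.080)
robot.move_pose([.51,-.30,.40],[180,0,82])
c=robot.get_calibration("wrist"); np.save("wc3.npy",c,allow_pickle=True)
cv2.imwrite("pics/w3.png",robot.grab_frame("wrist")); print(robot.observe()["time"])
E
```

```text
grip 0.060734836172604806 64.8439085483551 14.0583
held 0.060867327613630014
touch True [ 0.62324888 -0.2951928   0.08325747] 0.061181974064881885
t 21.3667
22.7167
```

View pics/w3.png

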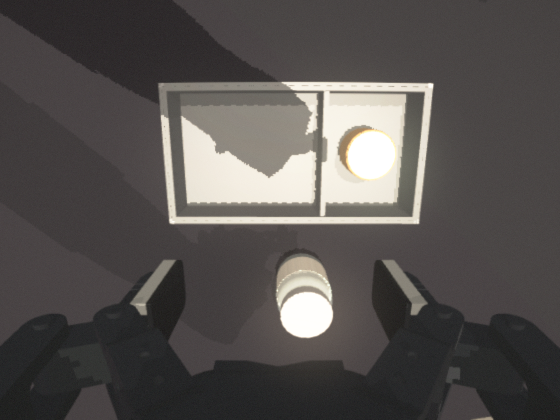

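The pot stands in the small compartment at (371,154). The tote's rim corners are at (159,84), (434,84), (418,224) and (171,224). I'll refine the tote's pose from these.

Run:
```python
from h import *
np.set_printoptions(precision=4,suppress=True)
c=np.load("wc3.npy",allow_pickle=True).item()
P=at("wrist",[(159,84),(434,84),(418,224),(171,224)],.06,c)[:,:2]; e=np.roll(P,-1,0)-P
a=P[1]+P[2]-P[0]-P[3]; th=np.arctan2(a[1],a[0]); print(P.mean(0),np.degrees(th),np.linalg.norm(e,axis=1))
d=at("wrist",[(325.5,92),(322,215)],.058,c)[:,:2]
u=np.array([np.cos(th),np.sin(th)]); print("divider tote-x",(d.mean(0)-P.mean(0))@u)
o=P.mean(0); L=o-.058*u; print("large",L,"slots",L-.043*u,L+.043*u)
```

```text
[ 0.5322 -0.2848] -7.859933187726625 [0.313  0.1676 0.3108 0.1669]
divider tote-x 0.033307899402693304
large [ 0.4748 -0.2769] slots [ 0.4322 -0.271 ] [ 0.5174 -0.2827]
```

Run:
```python
from h import *
pick([.5946,.246],90.2,.072,.038,.052)
place([.5174,-.2827],82.1,.057)
pick([.4013,.2518],92.4,.072,.038,.052)
place([.4322,-.271],82.1,.057)
robot.move_pose([.48,-.30,.40],[180,0,82])
np.save("wc4.npy",robot.get_calibration("wrist"),allow_pickle=True)
cv2.imwrite("pics/w4.png",robot.grab_frame("wrist")); print(robot.observe()["time"])
```

```text
grip 0.045023883146667124 62.11137771606445 26.475
held 0.04537889963680141
touch True [ 0.5179467  -0.28304935  0.08520597] 0.04517338895258627
t 33.5333
grip 0.045318621555566735 62.02086567878723 37.2083
held 0.045346599645941885
touch True [ 0.43248498 -0.27142994  0.08694248] 0.04519882810611324
t 44.1583
44.925
```

View pics/w4.png

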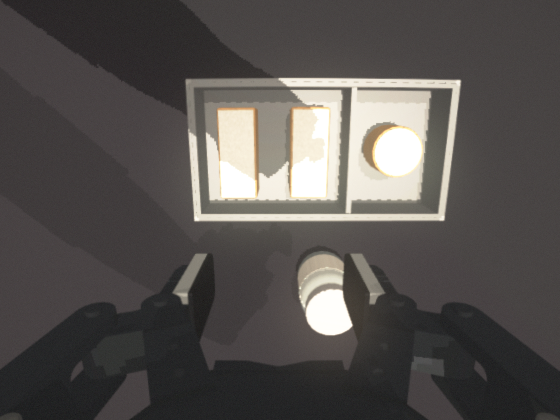

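Both cartons lie flat, side by side, at (238,153) and (310,153). The pot is at (398,152), the tote is level, and the fingers are clear. Handing in.

```bash
python3 -c "
from plant import robot
print(robot.job_done())"
```

```text
the job is handed in; nothing more can be done
None
```

I pulled the catch tray out about 170 mm until it hit resistance, set both cartons flat side by side in the large compartment and the pot in the small one, and handed the job in at about 45 s; no verdict came back.

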